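# Put the washed squeegees away

### The job

The four squeegees have dripped dry: move them from the drip rack to the storage board, each into the holder made for its length, seated down on both end brackets with the grip up. Set them in rather than dropping them, and leave the small ink tin and the ink jar between the racks standing where they are.

Things in the scene. Friction and masses are not known exactly. Their poses are not given: they have to be found in the camera images.
- squeegee_short: The shortest of the four squeegees: wood grip on aluminium strip, both 90 mm long, 24 mm thick, 25 to 85 above the origin; below hangs an amber blade 8 thick, 50 long. Origin: middle of blade's bottom edge; x along, y across, z up. Ends alike. About 170 g. Starts blade down across the drip rack (steel tray, slotted rails 65 high, slots 14 wide, 66 apart), origin 40 above bench.
- squeegee_medium: The second shortest of the four squeegees: wood grip on aluminium strip, both 118 mm long, 24 mm thick, 25 to 85 above the origin; below hangs an amber blade 8 thick, 78 long. Origin: middle of blade's bottom edge; x along, y across, z up. Ends alike. About 200 g. Starts blade down across the drip rack (steel tray, slotted rails 65 high, slots 14 wide, 66 apart), origin 40 above bench.
- squeegee_long: The second longest of the four squeegees: wood grip on aluminium strip, both 146 mm long, 24 mm thick, 25 to 85 above the origin; below hangs an amber blade 8 thick, 106 long. Origin: middle of blade's bottom edge; x along, y across, z up. Ends alike. About 240 g. Starts blade down across the drip rack (steel tray, slotted rails 65 high, slots 14 wide, 66 apart), origin 40 above bench.
- squeegee_longest: The longest of the four squeegees: wood grip on aluminium strip, both 174 mm long, 24 mm thick, 25 to 85 above the origin; below hangs an amber blade 8 thick, 134 long. Origin: middle of blade's bottom edge; x along, y across, z up. Ends alike. About 280 g. Starts blade down across the drip rack (steel tray, slotted rails 65 high, slots 14 wide, 66 apart), origin 40 above bench.
- holder_short: Fixed holder for the 90 mm squeegee, in a row of four 66 mm apart on plywood: 4 mm floor strip, bracket at each end. Origin: strip's underside centre; x bracket to bracket, z up. End stops 102 mm apart, 64 high; ledges 45 up reach 18 inwards, between cheeks 32 apart. Grip's strip rests on the ledges, blade hangs between: seated squeegee's origin is 20 above this origin. Either way round.
- holder_medium: Fixed holder for the 118 mm squeegee, in a row of four 66 mm apart on plywood: 4 mm floor strip, bracket at each end. Origin: strip's underside centre; x bracket to bracket, z up. End stops 130 mm apart, 64 high; ledges 45 up reach 18 inwards, between cheeks 32 apart. Grip's strip rests on the ledges, blade hangs between: seated squeegee's origin is 20 above this origin. Either way round.
- holder_long: Fixed holder for the 146 mm squeegee, in a row of four 66 mm apart on plywood: 4 mm floor strip, bracket at each end. Origin: strip's underside centre; x bracket to bracket, z up. End stops 158 mm apart, 64 high; ledges 45 up reach 18 inwards, between cheeks 32 apart. Grip's strip rests on the ledges, blade hangs between: seated squeegee's origin is 20 above this origin. Either way round.
- holder_longest: Fixed holder for the 174 mm squeegee, in a row of four 66 mm apart on plywood: 4 mm floor strip, bracket at each end. Origin: strip's underside centre; x bracket to bracket, z up. End stops 186 mm apart, 64 high; ledges 45 up reach 18 inwards, between cheeks 32 apart. Grip's strip rests on the ledges, blade hangs between: seated squeegee's origin is 20 above this origin. Either way round.
- ink_tin: Small closed ink tin, 52 mm across, about 55 mm high, standing on the bench in the gap between the two racks; origin at the centre of its underside, z up.
- ink_jar: Small closed jar with a black lid, 48 mm across, about 65 mm high, standing on the bench in the same gap; origin at the centre of its underside, z up.
Not all that is in view belongs to the job. Leave any pink look-alike of the squeegee_short alone.

How it is judged:
By the outcome, as a careful person would: the job done as asked, in the order asked, and still so for the second after the job is handed in, with the robot touching nothing.
It also fails if it takes over 115 s, if anything falls off the work surface, if the arm or the gripper's body presses on something with over 40 N, if the wrist force passes 120 N, or if a joint passes its speed limit or range.

### The arm

A 6-joint arm with a two-finger parallel gripper is mounted at the origin on the work surface. World frame = base frame: x ahead of the robot, y to its left, z up, the work surface at z = 0. Lengths are in m, angles in rad, forces in N, time in s.
With the tool pointing down it reaches from about 0.325 to 0.775 m from the base axis. Payload 5.5 kg.
Tool frame: the origin (TCP) lies midway between the tips of the shut fingers; the grasp point (between the pads) lies 19 mm behind it; z points along the fingers, y is the line along which they close (so a half turn about z gives the same grasp; the last joint's range is limited). The gripper opens to 85 mm and grips with 20 to 120 N. Pads are 22 mm wide; open, the fingers measure 114 mm over their backs; the gripper's body (76 mm by 85 mm) begins 54 mm behind the grasp point. The pads swing forward as they close: fully open they stand 13 mm farther back than shut.
Start: joints at [1.15, 0.091, 1.231, -0, 1.82, -0.057], TCP at [0.214, 0.561, 0.231] pointing down, gripper open.
Joint ranges: [-2.87, 2.87], [-0.86, 2.18], [0.17, 2.46], [-1.51, 4.65], [0.06, 2.69], [-2.65, 2.65]. Speed limits (rad/s): [2.57, 2.57, 3.01, 3.14, 3.14, 3.14].

### API

Orientations are given as a 3x3 rotation matrix whose columns are the frame's x, y, z axes.
In Python, from rig import ctrl, vision, order, trace, mark_of gives the robot as it stands. The module is installed in compiled form; this text tells all that it offers.
- The arm moves only by the tool play_rows, never from a script. Its argument "steps" is a list of rows, each a list of 3 entries, a list of its own where there are three numbers: the opening, from 0 (shut) to 1 (fully open), then the shift along the tool's x, y, z in cm, then the turn, a rotation vector about the tool's x, y, z in degrees. In form: [[hand, [x, y, z], [rx, ry, rz]], ...]. A call has 1 to 8 rows; each row is the pose to reach, as a shift and turn from the pose commanded when the call began, along the tool's axes at that moment; what a row does not reach only later rows make up. A row lasts 1/8 s, in which the tool goes at most 62.5 mm and 10.7 degrees, less where a joint would pass 70% of its speed; a pose out of reach is approached as far as the arm can. A call with a gripper value outside its range is refused whole. The fingers move at their own pace and stop on an object; "squeeze" is the grip in N (left out, the last holds). Time passes only in rows, so rows that repeat a pose let the fingers close. It gives the time, the measured TCP pose, the force, the opening and the grip force at its end, in the units of the state.
- ctrl.get_obs(): the state, without advancing time (a new reading comes with each control period).
- vision.grab_frame(name): name is "scene" or "top" or "wrist"; returns (picture, depth): 400x640x3 uint8, red, green, blue; 400x640 float32, m along the optical axis (not along the pixel's ray), 0 where there is no reading.
- vision.get_calibration(name): a dict with "fx", "fy", "cx", "cy" (pixels), "R" (3x3) and "t" (3): a world point X has camera coordinates R X + t. Camera axes: x right, y down, z forward; pixel columns grow to the right and rows downward; lengths in m; the calibration is good to about 2 mm. A picture is of the moment at which its call begins: read the wrist's pose just before it. get_calibration takes no time and is no camera call; for the wrist camera it gives the pose at the moment of the call.
- order.close_job(): hands the job in; it is judged then, once.
Trained networks look in the newest picture that a camera, given by its name, has taken for a name from the list of things; names that differ only in an ending like _2 or _b are one class to them, and where a whole thing is asked for, a point or a joint stands for the part that bears it (a point fixed in the world has none). Each returns a list of dicts, best first, with "conf" (0 to 1); they miss things now and then, are a little off and sometimes report something else, mostly with a low value. They report only what shows in the picture. A call takes as long as a camera call. They do not tell look-alikes from the thing itself.
- trace(camera, thing): "region" (400x640 bool, what is visible of it) and "uv" ([column, row] in pixels, amid what is visible of it).
- mark_of(camera, thing): "uv" ([column, row] in pixels: a listed point, or the origin of a listed thing).
The state is a dict: "time_s": time; "joint_positions": joint angles; "qvel": joint speeds; "joint_torque": joint torques, N m; "tool_pos": TCP position; "eef_rot": TCP orientation; "wrist_force": force on the tool from outside, world axes, zero at the start; "wrist_torque": the same for the moment, N m; "gripper_width": finger opening in m; "finger_force": force on a finger pad.
Only numpy, scipy, OpenCV 4.12 (cv2) and the standard library are available. Lean on these libraries where they do the work, as an engineer would, in place of code of your own. Each camera call takes 0.05 s, during which the arm holds its last target. There are 200 camera calls.

## Working session

There is one attempt and no reset: what is moved stays moved. The work goes in short steps, Python scripts to look and compute and a tool call to move; the robot and the scene stay as the last step left them, time stands still between calls to the robot, and variables do not carry over. Pictures are saved under pics/ and viewed, at most 14 in all, crops included, and the job is handed in when it is done.

Besides the shell and the picture viewer there is one more tool, called by a JSON object that holds its "name" and its "arguments", one argument or row to a line. play_rows: Moves the arm, as the interface text tells. Its arguments: {"type":"object","properties":{"steps":{"type":"array"},"squeeze":{"type":"number"}},"required":["steps"]}

```bash
mkdir -p pics
python3 - <<'E'
from rig import ctrl, vision
import cv2
for n in("scene","top"):
    p,d=vision.grab_frame(n); cv2.imwrite(f"pics/{n}0.png",p[:,:,::-1])
    import numpy as np; np.savez(f"{n}0.npz",p=p,d=d)
    print(n,vision.get_calibration(n))
o=ctrl.get_obs();print(o)
E
```

```text
scene {'fx': 481.9153733123994, 'fy': 481.9153733123994, 'cx': 315.1027301644832, 'cy': 200.26146975643536, 'R': array([[ 0.90556742,  0.42400297, -0.01300512],
       [ 0.30192553, -0.66576865, -0.68234382],
       [-0.2979742 ,  0.61398175, -0.73091571]]), 't': array([-0.45480704, -0.10470099,  1.19757861])}
top {'fx': 487.2333179538926, 'fy': 487.2333179538926, 'cx': 318.799204853523, 'cy': 206.89982331208356, 'R': array([[ 4.59434711e-04, -9.99974121e-01, -7.17961928e-03],
       [-9.93499043e-01,  3.60888490e-04, -1.13839894e-01],
       [ 1.13839539e-01,  7.18524688e-03, -9.93473166e-01]]), 't': array([0.00368776, 0.48120295, 1.27905012])}
{'time_s': 0.1, 'joint_positions': array([ 1.15030263e+00,  9.17928202e-02,  1.23177228e+00,  2.43723589e-05,
        1.81982079e+00, -5.66978450e-02]), 'qvel': array([-0.0013675 , -0.00164673, -0.0027318 ,  0.00112647, -0.00240211,
        0.00131938]), 'joint_torque': array([ 1.57041111e-03, -4.60217929e+01, -4.19216323e+01, -1.43086454e-04,
        1.05892896e-02,  2.15670127e-05]), 'tool_pos': array([0.21338094, 0.56049626, 0.23025457]), 'eef_rot': array([[-9.34554986e-01,  3.55817946e-01, -7.53580718e-04],
       [ 3.55818722e-01,  9.34553577e-01, -1.62737791e-03],
       [ 1.25211291e-04, -1.78901227e-03, -9.99998392e-01]]), 'wrist_force': array([-0.15124255,  0.04379621, -0.5600464 ]), 'wrist_torque': array([0.03917895, 0.02474237, 0.00980744]), 'finger_force': 0.0, 'gripper_width': 0.08540564341576937}
```

View pics/top0.png

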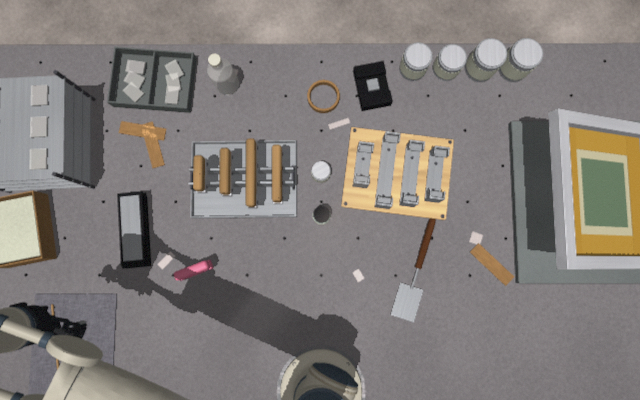

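View pics/scene0.png

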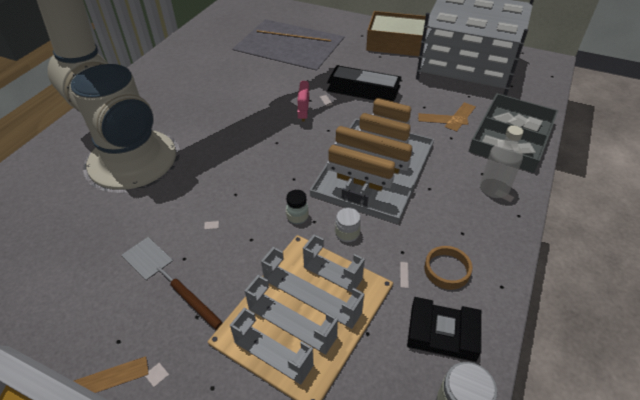

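Top view: the rack holds, from left to right, short (198,173), medium (225,171), longest (251,173) and long (277,173). The board, slightly turned, holds short (364,163), longest (389,170), long (411,173) and medium (437,173). The tin is at (321,170), the jar at (322,213), and the pink look-alike at (195,268). I'll measure with depth.

```bash
cat > h.py <<'E'
import numpy as np, cv2
from rig import vision
def cloud(n,d):
    c=vision.get_calibration(n); v,u=np.mgrid[:400,:640]
    X=np.stack([(u-c["cx"])/c["fx"]*d,(v-c["cy"])/c["fy"]*d,d],-1)
    return (X-c["t"])@c["R"]
def rect(P):
    (cx,cy),(w,h),a=cv2.minAreaRect((P[:,:2]*1000).astype(np.float32))
    if w<h: w,h,a=h,w,a-90
    return np.round([cx,cy,w,h,(a+90)%180-90],1)
E
python3 - <<'E'
from h import *
from rig import trace
for n in("top","scene"):
    p,d=vision.grab_frame(n);np.savez(n+"1.npz",p=p,d=d)
    W=cloud(n,d)
    for t in["squeegee_short","squeegee_medium","squeegee_long","squeegee_longest","holder_short","holder_medium","holder_long","holder_longest","ink_tin","ink_jar"]:
        r=trace(n,t)
        for q in r[:2]:
            m=q["region"]&(d>0); P=W[m]
            if len(P)<20: continue
            z=np.percentile(P[:,2],97); T=P[abs(P[:,2]-z)<.008]
            print(n,t,round(q["conf"],2),np.round(q["uv"]),rect(P),"z",(z*1000).round(1),"top",rect(T),np.round(1000*np.median(T,0),1))
E
```

```text
top squeegee_short 0.73 [200. 173.] [570.  319.7 111.6  48.8   0.8] z 127.4 top [559.  308.   87.3  23.3   1.6] [560.5 308.  123.6]
top squeegee_short 0.71 [193. 267.] [315.2 328.9  88.1  24.6 -68.4] z 87.6 top [315.  329.7  86.4  23.5 -67. ] [314.1 331.   83.6]
top squeegee_medium 0.92 [224. 173.] [5.632e+02 2.564e+02 1.155e+02 5.230e+01 5.000e-01] z 127.7 top [562.8 242.3 114.4  23.6   1.4] [563.5 242.4 123.8]
top squeegee_long 0.83 [274. 174.] [5.583e+02 1.172e+02 1.448e+02 3.700e+01 5.000e-01] z 127.7 top [559.1 110.4 143.3  20.5   0.6] [557.4 110.1 123.8]
top squeegee_long 0.49 [434. 174.] [ 575.5 -316.8  159.7   57.6   -7.7] z 76.6 top [ 567.6 -308.7  141.1   41.4   -7.9] [ 617.4 -308.5   75. ]
top squeegee_longest 0.65 [255. 175.] [560.2 176.8 172.3  26.1   0.9] z 128.1 top [560.4 177.1 170.   23.1   0.9] [558.3 176.5 123.9]
top holder_short 0.89 [362. 163.] [ 593.1 -113.5  114.3   47.    -5.1] z 77.8 top [ 593.5 -112.7  113.5   39.6   -7.4] [ 561.5 -113.7   75.9]
top holder_short 0.41 [322. 173.] [575.7  -0.6  49.9  48.4 -50.9] z 59.0 top [577.8  -0.9  46.   45.6 -45.8] [576.
[... 2288 characters left out ...]
g 0.58 [291. 318.] [ 552.3 -224.7  210.    77.9   -9.9] z 75.1 top [ 569.6 -242.   168.8   42.    -7.2] [ 631.4 -243.3   73.7]
scene holder_longest 0.69 [314. 292.] [ 558.9 -166.2  238.7  107.4   -9. ] z 75.0 top [ 576.5 -190.6  196.4   68.3   -7.4] [ 652.6 -180.8   73.5]
scene ink_tin 0.8 [349. 225.] [575.4   8.3  71.4  51.  -69.7] z 55.6 top [ 5.781e+02 -3.000e-01  4.620e+01  4.600e+01 -8.120e+01] [578.9  -1.5  53.6]
scene ink_tin 0.17 [386. 129.] [547.  321.4 206.6 121.7 -78.1] z 125.0 top [ 5.656e+02  2.416e+02  1.144e+02  2.760e+01 -5.000e-01] [567.3 238.2 122.6]
scene ink_jar 0.71 [297. 206.] [449.9  14.8  94.3  51.9 -61.8] z 65.5 top [461.   -2.2  43.1  40.1 -63.4] [461.7  -3.6  63.4]
```

```bash
cat >> h.py <<'E'
def rows(*wps):
    """world waypoints (x,y,z mm, yaw deg of tool x) -> shift cm / turn deg in current tool frame"""
    from rig import ctrl
    from scipy.spatial.transform import Rotation as Q
    o=ctrl.get_obs(); R0=o["eef_rot"]; p0=o["tool_pos"]
    print("t",round(o["time_s"],2),"tcp",(p0*1000).round(1),"yaw",np.degrees(np.arctan2(R0[1,0],R0[0,0])).round(2)%360,"F",o["wrist_force"].round(1),"w",round(o["gripper_width"],4))
    for x,y,z,a in wps:
        a=np.radians(a);c,s=np.cos(a),np.sin(a)
        R=np.array([[c,s,0],[s,-c,0],[0,0,-1]])
        print((R0.T@(np.array([x,y,z])/1000-p0)*100).round(2),np.degrees(Q.from_matrix(R0.T@R).as_rotvec()).round(2))
E
python3 -c "
from h import *
rows((559.5,110.2,170,181),(559.5,110.2,80,181))"
```

```text
t 1.2 tcp [213.5 560.7 231.3] yaw 159.16 F [-0.3 -0.2  0.1] w 0.0855
[-48.37 -29.8    6.13] [  0.     0.   -21.84]
[-48.37 -29.8   15.13] [  0.     0.   -21.84]
```

{"name": "play_rows", "arguments": {
  "steps": [
    [0.6,[-6,-3.7,0.5],[0,0,-3]],
    [0.6,[-12,-7.4,1],[0,0,-6]],
    [0.6,[-18,-11,1.5],[0,0,-9]],
    [0.6,[-24,-14.8,2],[0,0,-12]],
    [0.6,[-30,-18.5,2.5],[0,0,-15]],
    [0.6,[-36,-22.2,3],[0,0,-18]],
    [0.6,[-42,-25.9,4],[0,0,-21.8]],
    [0.6,[-46,-28.3,5],[0,0,-21.8]]
  ]
}}

```text
time_s: 2.2
tool_pos: [0.518, 0.1642, 0.1884]
eef_rot: [[-1.0, -0.017, 0.001], [-0.017, 1.0, 0.001], [-0.001, 0.001, -1.0]]
wrist_force: [1.1, -0.1, -0.1]
gripper_width: 0.0514
finger_force: 0.0
```

{"name": "play_rows", "arguments": {
  "steps": [
    [0.6,[-2.4,-1.5,1],[0,0,0]],
    [0.6,[-2.4,-1.5,1],[0,0,0]],
    [0.6,[-2.4,-1.5,1],[0,0,0]]
  ]
}}

```text
time_s: 2.58
tool_pos: [0.5408, 0.1518, 0.1782]
eef_rot: [[-1.0, -0.017, -0.0], [-0.017, 1.0, 0.0], [0.0, 0.0, -1.0]]
wrist_force: [0.2, -0.5, -0.5]
gripper_width: 0.0512
finger_force: 0.0
```

Run:
```python
from h import *
rows((559.5,110.2,170,181),(559.5,110.2,80,181))
p,d=vision.grab_frame("wrist");cv2.imwrite("pics/w1.png",p[:,:,::-1])
W=cloud("wrist",d)
# grip tops and bracket tops seen by the wrist camera
m=(W[...,2]>.115)&(W[...,2]<.14)&(d>0)
n,l,s,_=cv2.connectedComponentsWithStats(m.astype(np.uint8))
for i in range(1,n):
    if s[i,4]>300: print(s[i],rect(W[l==i]),np.median(W[l==i][:,2]))
```

```text
t 2.58 tcp [540.8 151.8 178.2] yaw 180.97 F [ 0.2 -0.5 -0.5] w 0.0512
[-1.8  -4.19  0.82] [ 0.02 -0.01 -0.03]
[-1.81 -4.19  9.82] [ 0.02 -0.01 -0.03]
[ 336  122   40  208 6410] [559.9 178.9 172.5  24.2   0.7] 0.12440172814265776
[ 247  137   40  176 4456] [557.1 112.9 144.   24.4   0.7] 0.12424889164545072
[ 416  168   48  127 3997] [556.6 243.8 103.2  23.3   1.4] 0.12434955915758643
[ 496  181   57  108 3772] [558.  309.7  88.6  24.    0.8] 0.12405130852139833
```

View pics/w1.png

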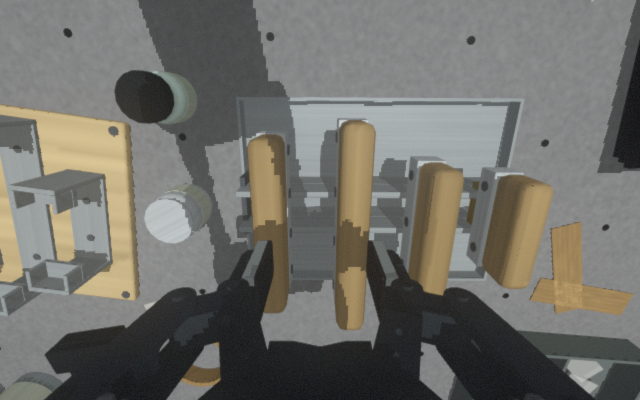

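The wrist view agrees within about 2 mm; the long squeegee is at (267,225). I'll grasp that one first.

{"name": "play_rows", "arguments": {
  "steps": [
    [0.6,[-1.8,-4.05,0.8],[0,0,0]],
    [0.6,[-1.8,-4.05,0.8],[0,0,0]],
    [0.6,[-1.8,-4.05,5],[0,0,0]],
    [0.6,[-1.8,-4.05,8.5],[0,0,0]],
    [0.6,[-1.8,-4.05,9.8],[0,0,0]],
    [0.6,[-1.8,-4.05,9.8],[0,0,0]],
    [0,[-1.8,-4.05,9.8],[0,0,0]],
    [0,[-1.8,-4.05,9.8],[0,0,0]]
  ],
  "squeeze": 60
}}

```text
time_s: 3.62
tool_pos: [0.5608, 0.1114, 0.0823]
eef_rot: [[-1.0, -0.017, 0.003], [-0.017, 1.0, 0.001], [-0.003, 0.0, -1.0]]
wrist_force: [-1.1, 1.4, 3.6]
gripper_width: 0.0236
finger_force: 58.7
```

{"name": "play_rows", "arguments": {
  "steps": [
    [0,[0,0,0],[0,0,0]],
    [0,[0,0,0],[0,0,0]]
  ]
}}

```text
time_s: 3.88
tool_pos: [0.5608, 0.1114, 0.0823]
eef_rot: [[-1.0, -0.017, 0.004], [-0.017, 1.0, 0.001], [-0.004, 0.001, -1.0]]
wrist_force: [-0.7, 0.3, 5.7]
gripper_width: 0.0229
finger_force: 59.0
```

```bash
python3 -c "
from h import *
rows((558.5,111.3,190,181),(568.6,-241.9,190,172.6),(568.6,-241.9,90,172.6))"
```

```text
t 3.88 tcp [560.8 111.4  82.3] yaw 180.96 F [-0.7  0.3  5.7] w 0.0229
[  0.19  -0.   -10.77] [ 0.05  0.2  -0.04]
[ -0.23 -35.33 -10.8 ] [0.06 0.2  8.36]
[ -0.19 -35.34  -0.8 ] [0.06 0.2  8.36]
```

{"name": "play_rows", "arguments": {
  "steps": [
    [0,[0,0,-2],[0,0,0]],
    [0,[0,0,-5],[0,0,0]],
    [0,[0,0,-9],[0,0,0]],
    [0,[0,-2,-10.8],[0,0,0]],
    [0,[0,-6,-10.8],[0,0,2]],
    [0,[-0.1,-11,-10.8],[0,0,4]],
    [-0.0,[-0.2,-16,-10.8],[0,0,6]],
    [0,[-0.3,-21,-10.8],[0,0,8.4]]
  ]
}}

```text
time_s: 4.88
tool_pos: [0.5655, -0.1015, 0.1875]
eef_rot: [[-0.991, 0.132, -0.001], [0.132, 0.991, -0.0], [0.001, -0.0, -1.0]]
wrist_force: [0.1, 1.0, -3.1]
gripper_width: 0.0229
finger_force: 59.1
```

{"name": "play_rows", "arguments": {
  "steps": [
    [0,[0,-5,0],[0,0,0]],
    [0,[0.2,-9,0],[0,0,0]],
    [0,[0.5,-12,0],[0,0,0]],
    [0,[0.6,-13,0],[0,0,0]],
    [0,[0.6,-13,0],[0,0,0]]
  ]
}}

```text
time_s: 5.5
tool_pos: [0.543, -0.2275, 0.1876]
eef_rot: [[-0.991, 0.131, -0.001], [0.131, 0.991, 0.001], [0.001, 0.001, -1.0]]
wrist_force: [0.2, 0.3, -2.5]
gripper_width: 0.0233
finger_force: 59.4
```

Run:
```python
from h import *
from rig import trace
rows((570.5,-242.1,110,172.6),(570.5,-242.1,74,172.6))
p,d=vision.grab_frame("wrist");cv2.imwrite("pics/w2.png",p[:,:,::-1])
W=cloud("wrist",d)
for t in("squeegee_long","holder_short","holder_long","holder_medium","holder_longest"):
    for q in trace("wrist",t)[:2]:
        P=W[q["region"]&(d>0)]; 
        if len(P)<50: continue
        z=np.percentile(P[:,2],97);T=P[abs(P[:,2]-z)<.008]; print(t,round(q["conf"],2),np.round(q["uv"]),z.round(4),rect(T))
```

```text
t 5.5 tcp [ 543.  -227.5  187.6] yaw 172.47 F [ 0.2  0.3 -2.5] w 0.0233
[-2.93 -1.09  7.75] [ 0.03 -0.05 -0.13]
[-2.93 -1.09 11.35] [ 0.03 -0.05 -0.13]
squeegee_long 0.91 [319. 221.] 0.2311 [ 518.5 -223.    99.9   23.9   -7.5]
holder_short 0.73 [431. 211.] 0.0763 [ 593.1 -111.   112.3   40.8   -7.1]
holder_medium 0.74 [246. 205.] 0.0761 [ 566.7 -307.3  139.    40.8   -7.5]
holder_longest 0.93 [371. 173.] 0.0762 [ 566.8 -174.4  173.    40.3   -7.6]
```

View pics/w2.png

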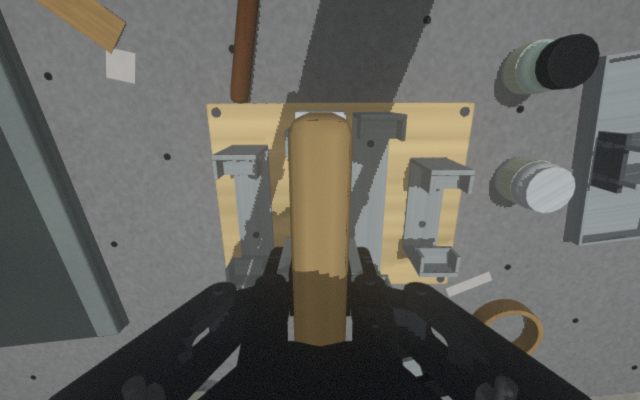

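Wrist view: the long grip is held square in the gripper at (320,225). The holders match the top-camera positions within about 1 mm, so I'm lowering it.

{"name": "play_rows", "arguments": {
  "steps": [
    [0,[-1.5,-0.6,0],[0,0,0]],
    [0,[-2.9,-1.1,0],[0,0,0]],
    [0,[-2.9,-1.1,3],[0,0,0]],
    [0,[-2.9,-1.1,6],[0,0,0]],
    [0,[-2.9,-1.1,8],[0,0,0]],
    [0,[-2.9,-1.1,8],[0,0,0]]
  ]
}}

```text
time_s: 6.55
tool_pos: [0.5699, -0.2407, 0.1058]
eef_rot: [[-0.992, 0.129, -0.004], [0.129, 0.992, 0.002], [0.004, 0.001, -1.0]]
wrist_force: [-0.7, 0.1, -2.2]
gripper_width: 0.0236
finger_force: 59.3
```

Run:
```python
from h import *
rows((570.5,-241.9,76,172.6),(570.5,-241.9,74,172.6))
```

```text
t 6.55 tcp [ 569.9 -240.7  105.8] yaw 172.59 F [-0.7  0.1 -2.2] w 0.0236
[-0.08 -0.11  2.98] [ 0.07 -0.21 -0.01]
[-0.08 -0.11  3.18] [ 0.07 -0.21 -0.01]
```

{"name": "play_rows", "arguments": {
  "steps": [
    [0,[-0.1,-0.1,0.8],[0,0,0]],
    [0,[-0.1,-0.1,1.6],[0,0,0]],
    [0,[-0.1,-0.1,2.4],[0,0,0]],
    [0,[-0.1,-0.1,2.7],[0,0,0]],
    [0,[-0.1,-0.1,2.9],[0,0,0]],
    [0,[-0.1,-0.1,3.0],[0,0,0]],
    [0,[-0.1,-0.1,3.0],[0,0,0]]
  ]
}}

```text
time_s: 7.42
tool_pos: [0.5718, -0.2427, 0.0781]
eef_rot: [[-0.992, 0.13, 0.0], [0.13, 0.992, -0.0], [-0.0, -0.0, -1.0]]
wrist_force: [0.1, -0.0, -2.2]
gripper_width: 0.0231
finger_force: 59.3
```

{"name": "play_rows", "arguments": {
  "steps": [
    [0,[0,0,0.1],[0,0,0]],
    [0,[0,0,0.2],[0,0,0]],
    [0,[0,0,0.2],[0,0,0]]
  ]
}}

```text
time_s: 7.8
tool_pos: [0.5716, -0.2427, 0.0758]
eef_rot: [[-0.992, 0.13, -0.0], [0.13, 0.992, 0.0], [0.0, 0.0, -1.0]]
wrist_force: [-0.5, -0.2, -2.8]
gripper_width: 0.0231
finger_force: 59.3
```

{"name": "play_rows", "arguments": {
  "steps": [
    [0,[0,0,0.1],[0,0,0]],
    [0,[0,0,0.1],[0,0,0]]
  ]
}}

```text
time_s: 8.05
tool_pos: [0.5716, -0.2427, 0.0748]
eef_rot: [[-0.992, 0.13, -0.0], [0.13, 0.992, 0.0], [0.0, 0.0, -1.0]]
wrist_force: [0.3, -0.8, -3.2]
gripper_width: 0.0234
finger_force: 59.3
```

{"name": "play_rows", "arguments": {
  "steps": [
    [0,[0,0,0.05],[0,0,0]],
    [0,[0,0,0.1],[0,0,0]],
    [0,[0,0,0.1],[0,0,0]]
  ]
}}

```text
time_s: 8.43
tool_pos: [0.5717, -0.2428, 0.0745]
eef_rot: [[-0.992, 0.13, 0.0], [0.13, 0.992, -0.0], [-0.0, -0.0, -1.0]]
wrist_force: [-1.2, 1.2, 0.1]
gripper_width: 0.0235
finger_force: 59.6
```

{"name": "play_rows", "arguments": {
  "steps": [
    [0,[0,0,0.05],[0,0,0]],
    [0,[0,0,0.1],[0,0,0]],
    [0,[0,0,0.1],[0,0,0]]
  ]
}}

```text
time_s: 8.8
tool_pos: [0.5718, -0.2428, 0.0744]
eef_rot: [[-0.992, 0.13, 0.001], [0.13, 0.992, -0.0], [-0.001, -0.0, -1.0]]
wrist_force: [-5.0, 2.1, 6.7]
gripper_width: 0.0238
finger_force: 60.4
```

Contact came at the expected height (z 74.5 mm). Release, lift and go back.

{"name": "play_rows", "arguments": {
  "steps": [
    [0.3,[0,0,0],[0,0,0]],
    [0.6,[0,0,0],[0,0,0]],
    [0.6,[0,0,0],[0,0,0]],
    [0.6,[0,0,0],[0,0,0]],
    [0.6,[0,0,-4],[0,0,0]],
    [0.6,[0,0,-9],[0,0,0]],
    [0.6,[0,0,-10.5],[0,0,0]],
    [0.6,[0,0,-10.5],[0,0,0]]
  ]
}}

```text
time_s: 9.8
tool_pos: [0.5722, -0.243, 0.1791]
eef_rot: [[-0.992, 0.13, 0.002], [0.13, 0.992, -0.001], [-0.002, -0.001, -1.0]]
wrist_force: [0.4, -0.1, -0.5]
gripper_width: 0.0515
finger_force: 0.0
```

```bash
cat >> h.py <<'E'
def chk(*ts,cam="top"):
    from rig import trace
    p,d=vision.grab_frame(cam);W=cloud(cam,d)
    for t in ts:
        for q in trace(cam,t)[:2]:
            P=W[q["region"]&(d>0)]; z=np.percentile(P[:,2],97);T=P[abs(P[:,2]-z)<.008]; print(t,round(q["conf"],2),np.round(q["uv"]),z.round(4),rect(T))
    return p
E
python3 - <<'E'
from h import *
p=chk("squeegee_long",cam="scene");cv2.imwrite("pics/s2.png",p[:,:,::-1])
rows((560.5,177.5,180,181),(560.5,177.5,80,181))
E
```

```text
squeegee_long 0.97 [291. 303.] 0.1169 [ 570.6 -244.7  143.1   22.9   -5.9]
t 9.9 tcp [ 571.1 -242.4  175.8] yaw 172.56 F [0.2 0.1 0.3] w 0.0511
[ 6.5  41.5  -0.36] [ 0.07 -0.15 -8.44]
[ 6.47 41.49  9.64] [ 0.07 -0.15 -8.44]
```

View pics/s2.png

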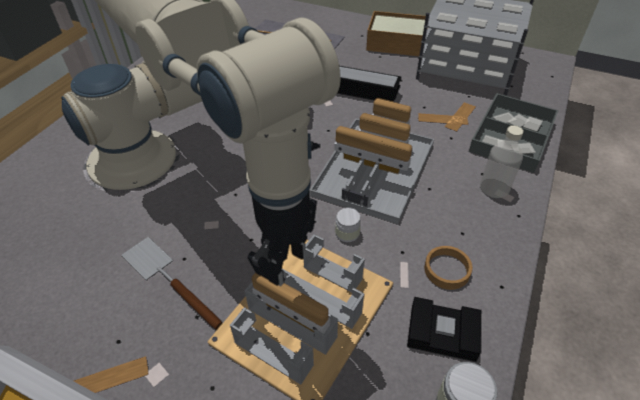

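The long squeegee is seated in its holder at (291,300), with its top at 117 mm as expected. Next is the longest.

{"name": "play_rows", "arguments": {
  "steps": [
    [0.6,[0.9,6,-0.5],[0,0,-1.5]],
    [0.6,[1.9,12,-0.5],[0,0,-3]],
    [0.6,[2.8,18,-0.5],[0,0,-4.5]],
    [0.6,[3.8,24,-0.5],[0,0,-6]],
    [0.6,[4.7,30,-0.4],[0,0,-8.4]],
    [0.6,[5.6,36,-0.4],[0,0,-8.4]],
    [0.6,[6.5,41.5,-0.4],[0,0,-8.4]],
    [0.6,[6.5,41.5,-0.4],[0,0,-8.4]]
  ]
}}

```text
time_s: 10.9
tool_pos: [0.5593, 0.1808, 0.1788]
eef_rot: [[-1.0, -0.022, -0.005], [-0.022, 1.0, -0.0], [0.005, -0.0, -1.0]]
wrist_force: [-0.9, -0.6, -0.3]
gripper_width: 0.0513
finger_force: 0.0
```

Run:
```python
from h import *
rows((560.5,177.5,180,181),(560.5,177.5,80,181))
```

```text
t 10.9 tcp [559.3 180.8 178.8] yaw 181.28 F [-0.9 -0.6 -0.3] w 0.0513
[-0.11 -0.33 -0.12] [-0.   -0.27  0.28]
[-0.16 -0.33  9.88] [-0.   -0.27  0.28]
```

{"name": "play_rows", "arguments": {
  "steps": [
    [0.6,[0,0,0],[0,0,0]],
    [0.6,[0,0,0],[0,0,0]]
  ]
}}

```text
time_s: 11.15
tool_pos: [0.561, 0.1758, 0.1811]
eef_rot: [[-1.0, -0.015, -0.001], [-0.015, 1.0, -0.001], [0.001, -0.001, -1.0]]
wrist_force: [-0.4, -0.1, -0.4]
gripper_width: 0.0512
finger_force: 0.0
```

Run:
```python
from h import *
rows((560.5,177.5,180,181),(560.5,177.5,80,181))
```

```text
t 11.15 tcp [561.  175.8 181.1] yaw 180.85 F [-0.4 -0.1 -0.4] w 0.0512
[0.04 0.18 0.11] [-0.04 -0.08 -0.15]
[ 0.03  0.18 10.11] [-0.04 -0.08 -0.15]
```

{"name": "play_rows", "arguments": {
  "steps": [
    [0.6,[0,0.05,3],[0,0,0]],
    [0.6,[0,0.05,6],[0,0,0]],
    [0.6,[0,0.05,9],[0,0,0]],
    [0.6,[0,0.05,10],[0,0,0]],
    [0.6,[0,0.05,10],[0,0,0]],
    [0,[0,0.05,10],[0,0,0]],
    [0,[0,0.05,10],[0,0,0]],
    [0,[0,0.05,10],[0,0,0]]
  ]
}}

```text
time_s: 12.15
tool_pos: [0.5619, 0.1778, 0.0839]
eef_rot: [[-1.0, -0.017, 0.003], [-0.017, 1.0, 0.0], [-0.003, 0.0, -1.0]]
wrist_force: [-0.2, -0.8, 5.9]
gripper_width: 0.0233
finger_force: 59.2
```

{"name": "play_rows", "arguments": {
  "steps": [
    [0,[0,0,0],[0,0,0]],
    [0,[0,0,0],[0,0,0]]
  ]
}}

```text
time_s: 12.4
tool_pos: [0.5619, 0.1778, 0.0839]
eef_rot: [[-1.0, -0.017, 0.003], [-0.017, 1.0, 0.0], [-0.003, 0.0, -1.0]]
wrist_force: [1.0, -1.7, 5.0]
gripper_width: 0.0234
finger_force: 59.3
```

Run:
```python
from h import *
rows((560.5,177.5,190,181),(578.5,-176.6,190,172.6),(578.5,-176.6,110,172.6))
```

```text
t 12.4 tcp [561.9 177.8  83.9] yaw 180.96 F [ 1.  -1.7  5. ] w 0.0234
[  0.11  -0.02 -10.61] [ 0.02  0.18 -0.04]
[ -1.1  -35.46 -10.62] [0.03 0.18 8.36]
[ -1.08 -35.46  -2.62] [0.03 0.18 8.36]
```

{"name": "play_rows", "arguments": {
  "steps": [
    [0,[0,0,-2],[0,0,0]],
    [0,[0,0,-5],[0,0,0]],
    [0,[0,0,-9],[0,0,0]],
    [0,[0,-2,-10.8],[0,0,0]],
    [0,[-0.2,-6,-10.8],[0,0,2]],
    [0,[-0.4,-11,-10.8],[0,0,4]],
    [0,[-0.6,-16,-10.8],[0,0,6]],
    [0,[-0.8,-21,-10.8],[0,0,8.4]]
  ]
}}

```text
time_s: 13.4
tool_pos: [0.5717, -0.0346, 0.1894]
eef_rot: [[-0.991, 0.131, -0.001], [0.131, 0.991, -0.0], [0.001, -0.0, -1.0]]
wrist_force: [0.4, 0.4, -1.2]
gripper_width: 0.0234
finger_force: 59.1
```

Run:
```python
from h import *
rows((580,-176.6,190,172.6),(580,-176.6,110,172.6))
```

```text
t 13.4 tcp [571.7 -34.6 189.4] yaw 172.46 F [ 0.4  0.4 -1.2] w 0.0234
[ -2.68 -13.97  -0.06] [-0.02 -0.08 -0.14]
[ -2.69 -13.96   7.94] [-0.02 -0.08 -0.14]
```

{"name": "play_rows", "arguments": {
  "steps": [
    [0,[-0.8,-4,0],[0,0,0]],
    [0,[-1.6,-8,0],[0,0,0]],
    [0,[-2.4,-12,0],[0,0,0]],
    [0,[-2.7,-13.7,0],[0,0,0]],
    [0,[-2.7,-14,2],[0,0,0]],
    [0,[-2.7,-14,5],[0,0,0]],
    [0,[-2.7,-14,7.5],[0,0,0]],
    [0,[-2.7,-14,7.5],[0,0,0]]
  ]
}}

```text
time_s: 14.4
tool_pos: [0.5791, -0.1724, 0.1105]
eef_rot: [[-0.992, 0.128, -0.007], [0.128, 0.992, 0.003], [0.007, 0.002, -1.0]]
wrist_force: [0.1, -1.0, -2.6]
gripper_width: 0.0235
finger_force: 59.2
```

{"name": "play_rows", "arguments": {
  "steps": [
    [0,[0,0,0],[0,0,0]],
    [0,[0,0,0],[0,0,0]],
    [0,[0,0,0],[0,0,0]]
  ]
}}

```text
time_s: 14.78
tool_pos: [0.5816, -0.1745, 0.1163]
eef_rot: [[-0.992, 0.129, 0.002], [0.129, 0.992, -0.001], [-0.002, -0.0, -1.0]]
wrist_force: [-0.3, -0.5, -2.3]
gripper_width: 0.0232
finger_force: 59.2
```

Run:
```python
from h import *
rows((580,-176.6,76,172.6))
```

```text
t 14.78 tcp [ 581.6 -174.5  116.3] yaw 172.57 F [-0.3 -0.5 -2.3] w 0.0232
[ 0.14 -0.23  4.03] [-0.02  0.12 -0.03]
```

{"name": "play_rows", "arguments": {
  "steps": [
    [0,[0.1,-0.2,0.7],[0,0,0]],
    [0,[0.1,-0.2,1.5],[0,0,0]],
    [0,[0.1,-0.2,2.3],[0,0,0]],
    [0,[0.1,-0.2,3],[0,0,0]],
    [0,[0.1,-0.2,3.5],[0,0,0]],
    [0,[0.1,-0.2,3.7],[0,0,0]],
    [0,[0.1,-0.2,3.7],[0,0,0]],
    [0,[0.1,-0.2,3.7],[0,0,0]]
  ]
}}

```text
time_s: 15.78
tool_pos: [0.5801, -0.1764, 0.0784]
eef_rot: [[-0.992, 0.13, 0.001], [0.13, 0.992, -0.0], [-0.001, -0.0, -1.0]]
wrist_force: [-0.4, -0.3, -3.1]
gripper_width: 0.0234
finger_force: 59.2
```

{"name": "play_rows", "arguments": {
  "steps": [
    [0,[0,0,0.1],[0,0,0]],
    [0,[0,0,0.1],[0,0,0]]
  ]
}}

```text
time_s: 16.02
tool_pos: [0.5799, -0.1763, 0.077]
eef_rot: [[-0.992, 0.13, 0.0], [0.13, 0.992, -0.0], [-0.0, -0.0, -1.0]]
wrist_force: [0.9, 0.1, -2.8]
gripper_width: 0.0237
finger_force: 59.2
```

{"name": "play_rows", "arguments": {
  "steps": [
    [0,[0,0,0.05],[0,0,0]],
    [0,[0,0,0.1],[0,0,0]],
    [0,[0,0,0.1],[0,0,0]]
  ]
}}

```text
time_s: 16.4
tool_pos: [0.5799, -0.1763, 0.0761]
eef_rot: [[-0.992, 0.13, 0.0], [0.13, 0.992, -0.0], [-0.0, -0.0, -1.0]]
wrist_force: [-1.4, 0.2, -0.4]
gripper_width: 0.0234
finger_force: 59.4
```

{"name": "play_rows", "arguments": {
  "steps": [
    [0,[0,0,0.05],[0,0,0]],
    [0,[0,0,0.05],[0,0,0]]
  ]
}}

```text
time_s: 16.65
tool_pos: [0.58, -0.1763, 0.076]
eef_rot: [[-0.992, 0.13, 0.001], [0.13, 0.992, -0.0], [-0.001, -0.0, -1.0]]
wrist_force: [-1.7, 1.2, 1.8]
gripper_width: 0.0234
finger_force: 59.8
```

{"name": "play_rows", "arguments": {
  "steps": [
    [0.3,[0,0,0],[0,0,0]],
    [0.6,[0,0,0],[0,0,0]],
    [0.6,[0,0,0],[0,0,0]],
    [0.6,[0,0,0],[0,0,0]],
    [0.6,[0,0,-4],[0,0,0]],
    [0.6,[0,0,-9],[0,0,0]],
    [0.6,[0,0,-10.5],[0,0,0]],
    [0.6,[0,0,-10.5],[0,0,0]]
  ]
}}

```text
time_s: 17.65
tool_pos: [0.5804, -0.1765, 0.1816]
eef_rot: [[-0.992, 0.13, 0.002], [0.13, 0.992, -0.001], [-0.002, -0.001, -1.0]]
wrist_force: [0.1, 0.1, -0.3]
gripper_width: 0.0511
finger_force: 0.0
```

Run:
```python
from h import *
chk("squeegee_long","squeegee_longest",cam="scene")
rows((562.5,242.7,180,181),(562.5,242.7,80,181))
```

```text
squeegee_long 0.81 [291. 300.] 0.117 [ 570.8 -243.8  143.6   23.9   -7.7]
squeegee_longest 0.68 [314. 276.] 0.1169 [ 579.9 -177.2  173.7   24.1   -7.2]
t 17.8 tcp [ 579.1 -176.   177.8] yaw 172.56 F [0.1 0.2 0.8] w 0.0511
[ 7.07 41.3  -0.16] [ 0.06 -0.21 -8.44]
[ 7.03 41.29  9.84] [ 0.06 -0.21 -8.44]
```

Both are seated. Next is the medium.

{"name": "play_rows", "arguments": {
  "steps": [
    [0.6,[1,6,-0.4],[0,0,-1.5]],
    [0.6,[2,12,-0.4],[0,0,-3]],
    [0.6,[3,18,-0.4],[0,0,-4.5]],
    [0.6,[4,24,-0.4],[0,0,-6]],
    [0.6,[5,30,-0.3],[0,0,-8.4]],
    [0.6,[6.1,36,-0.2],[0,0,-8.4]],
    [0.6,[6.9,40.3,-0.2],[0,0,-8.4]],
    [0.6,[7.1,41.3,-0.2],[0,0,-8.4]]
  ]
}}

```text
time_s: 18.8
tool_pos: [0.5616, 0.2449, 0.1797]
eef_rot: [[-1.0, -0.02, -0.004], [-0.02, 1.0, -0.001], [0.004, -0.001, -1.0]]
wrist_force: [-0.1, -0.6, -0.1]
gripper_width: 0.0509
finger_force: 0.0
```

{"name": "play_rows", "arguments": {
  "steps": [
    [0.6,[0,0,0],[0,0,0]],
    [0.6,[0,0,0],[0,0,0]],
    [0.6,[0,0,0],[0,0,0]],
    [0.6,[0,0,0],[0,0,0]]
  ]
}}

```text
time_s: 19.3
tool_pos: [0.5632, 0.2415, 0.1827]
eef_rot: [[-1.0, -0.015, 0.0], [-0.015, 1.0, -0.0], [-0.0, -0.0, -1.0]]
wrist_force: [0.8, -0.0, 0.3]
gripper_width: 0.0512
finger_force: 0.0
```

Run:
```python
from h import *
rows((562.5,242.7,80,181))
```

```text
t 19.3 tcp [563.2 241.5 182.7] yaw 180.87 F [ 0.8 -0.   0.3] w 0.0512
[ 0.07  0.12 10.27] [-0.    0.02 -0.13]
```

{"name": "play_rows", "arguments": {
  "steps": [
    [0.6,[0.05,0.1,3],[0,0,0]],
    [0.6,[0.05,0.1,6],[0,0,0]],
    [0.6,[0.05,0.1,9],[0,0,0]],
    [0.6,[0.05,0.1,10.1],[0,0,0]],
    [0.6,[0.05,0.1,10.1],[0,0,0]],
    [0,[0.05,0.1,10.1],[0,0,0]],
    [0,[0.05,0.1,10.1],[0,0,0]],
    [0,[0.05,0.1,10.1],[0,0,0]]
  ]
}}

```text
time_s: 20.3
tool_pos: [0.5633, 0.2436, 0.0835]
eef_rot: [[-1.0, -0.017, 0.003], [-0.017, 1.0, 0.001], [-0.003, 0.001, -1.0]]
wrist_force: [-0.3, -0.3, 6.5]
gripper_width: 0.0234
finger_force: 59.1
```

{"name": "play_rows", "arguments": {
  "steps": [
    [0,[0,0,0],[0,0,0]],
    [0,[0,0,0],[0,0,0]]
  ]
}}

```text
time_s: 20.55
tool_pos: [0.5633, 0.2437, 0.0835]
eef_rot: [[-1.0, -0.017, 0.003], [-0.017, 1.0, 0.001], [-0.003, 0.001, -1.0]]
wrist_force: [-0.5, -0.6, 6.6]
gripper_width: 0.0237
finger_force: 59.1
```

Run:
```python
from h import *
rows((562.5,242.7,200,181),(567.7,-308.5,200,172.6),(567.7,-308.5,110,172.6))
```

```text
t 20.55 tcp [563.3 243.7  83.5] yaw 180.96 F [-0.5 -0.6  6.6] w 0.0237
[  0.05  -0.09 -11.65] [ 0.05  0.18 -0.04]
[  0.45 -55.21 -11.7 ] [0.06 0.17 8.36]
[  0.48 -55.21  -2.7 ] [0.06 0.17 8.36]
```

{"name": "play_rows", "arguments": {
  "steps": [
    [0,[0,0,-2],[0,0,0]],
    [0,[0,0,-5],[0,0,0]],
    [0,[0,0,-9],[0,0,0]],
    [0,[0,-2,-11.7],[0,0,0]],
    [0,[0,-6,-11.7],[0,0,2]],
    [0,[0.1,-11,-11.7],[0,0,4]],
    [0,[0.1,-16,-11.7],[0,0,6]],
    [0,[0.2,-21,-11.7],[0,0,8.4]]
  ]
}}

```text
time_s: 21.55
tool_pos: [0.5636, 0.032, 0.1992]
eef_rot: [[-0.991, 0.13, 0.0], [0.13, 0.991, 0.0], [-0.0, 0.0, -1.0]]
wrist_force: [0.2, -0.2, -2.3]
gripper_width: 0.0233
finger_force: 59.1
```

Run:
```python
from h import *
rows((568.5,-308.5,200,172.6),(568.5,-308.5,110,172.6))
```

```text
t 21.55 tcp [563.6  32.  199.2] yaw 172.5 F [ 0.2 -0.2 -2.3] w 0.0233
[ -4.92 -33.7   -0.08] [ 0.01  0.01 -0.1 ]
[ -4.92 -33.7    8.92] [ 0.01  0.01 -0.1 ]
```

{"name": "play_rows", "arguments": {
  "steps": [
    [0,[-0.7,-5,0],[0,0,0]],
    [0,[-1.5,-10,0],[0,0,0]],
    [0,[-2.2,-15,0],[0,0,0]],
    [0,[-2.9,-20,0],[0,0,0]],
    [0,[-3.6,-25,0],[0,0,0]],
    [0,[-4.4,-30,0],[0,0,0]],
    [0,[-4.8,-33,0],[0,0,0]],
    [0,[-4.9,-33.6,0],[0,0,0]]
  ]
}}

```text
time_s: 22.55
tool_pos: [0.5684, -0.308, 0.1983]
eef_rot: [[-0.991, 0.132, -0.001], [0.132, 0.991, 0.0], [0.001, 0.0, -1.0]]
wrist_force: [0.4, 0.7, -2.9]
gripper_width: 0.0233
finger_force: 59.3
```

{"name": "play_rows", "arguments": {
  "steps": [
    [0,[0,0,0],[0,0,0]],
    [0,[0,0,2],[0,0,0]],
    [0,[0,0,5],[0,0,0]],
    [0,[0,0,7],[0,0,0]],
    [0,[0,0,8],[0,0,0]],
    [0,[0,0,8],[0,0,0]],
    [0,[0,0,8],[0,0,0]],
    [0,[0,0,8],[0,0,0]]
  ]
}}

```text
time_s: 23.55
tool_pos: [0.5695, -0.3064, 0.1199]
eef_rot: [[-0.992, 0.13, 0.002], [0.13, 0.992, -0.001], [-0.002, -0.001, -1.0]]
wrist_force: [-0.0, -0.3, -2.9]
gripper_width: 0.0234
finger_force: 59.3
```

Run:
```python
from h import *
rows((568.5,-308.5,76,172.6))
```

```text
t 23.55 tcp [ 569.5 -306.4  119.9] yaw 172.55 F [-0.  -0.3 -2.9] w 0.0234
[ 0.08 -0.21  4.39] [-0.05  0.12 -0.05]
```

{"name": "play_rows", "arguments": {
  "steps": [
    [0,[0.1,-0.2,0.8],[0,0,0]],
    [0,[0.1,-0.2,1.7],[0,0,0]],
    [0,[0.1,-0.2,2.5],[0,0,0]],
    [0,[0.1,-0.2,3.3],[0,0,0]],
    [0,[0.1,-0.2,3.8],[0,0,0]],
    [0,[0.1,-0.2,4.1],[0,0,0]],
    [0,[0.1,-0.2,4.1],[0,0,0]],
    [0,[0.1,-0.2,4.1],[0,0,0]]
  ]
}}

```text
time_s: 24.55
tool_pos: [0.5679, -0.3081, 0.0779]
eef_rot: [[-0.992, 0.13, 0.001], [0.13, 0.992, -0.0], [-0.001, -0.0, -1.0]]
wrist_force: [0.1, 0.4, -2.5]
gripper_width: 0.0232
finger_force: 59.3
```

{"name": "play_rows", "arguments": {
  "steps": [
    [0,[0,0,0.1],[0,0,0]],
    [0,[0,0,0.15],[0,0,0]],
    [0,[0,0,0.15],[0,0,0]]
  ]
}}

```text
time_s: 24.92
tool_pos: [0.5677, -0.3079, 0.0759]
eef_rot: [[-0.992, 0.129, -0.0], [0.129, 0.992, 0.0], [0.0, 0.0, -1.0]]
wrist_force: [-0.2, 0.8, -2.9]
gripper_width: 0.023
finger_force: 59.3
```

{"name": "play_rows", "arguments": {
  "steps": [
    [0,[0,0,0.05],[0,0,0]],
    [0,[0,0,0.05],[0,0,0]],
    [0,[0,0,0.05],[0,0,0]]
  ]
}}

```text
time_s: 25.3
tool_pos: [0.5678, -0.308, 0.0757]
eef_rot: [[-0.992, 0.13, 0.0], [0.13, 0.992, -0.0], [-0.0, -0.0, -1.0]]
wrist_force: [-1.5, 0.2, -0.3]
gripper_width: 0.0236
finger_force: 59.4
```

{"name": "play_rows", "arguments": {
  "steps": [
    [0,[0,0,0.05],[0,0,0]],
    [0,[0,0,0.05],[0,0,0]],
    [0,[0,0,0.05],[0,0,0]]
  ]
}}

```text
time_s: 25.68
tool_pos: [0.5678, -0.308, 0.0756]
eef_rot: [[-0.992, 0.13, 0.0], [0.13, 0.992, -0.0], [-0.0, -0.0, -1.0]]
wrist_force: [-2.8, 1.4, 3.5]
gripper_width: 0.0232
finger_force: 59.8
```

It's in contact; release.

{"name": "play_rows", "arguments": {
  "steps": [
    [0.3,[0,0,0],[0,0,0]],
    [0.6,[0,0,0],[0,0,0]],
    [0.6,[0,0,0],[0,0,0]],
    [0.6,[0,0,0],[0,0,0]],
    [0.6,[0,0,-4],[0,0,0]],
    [0.6,[0,0,-9],[0,0,0]],
    [0.6,[0,0,-10.8],[0,0,0]],
    [0.6,[0,0,-10.8],[0,0,0]]
  ]
}}

```text
time_s: 26.68
tool_pos: [0.5684, -0.3083, 0.1846]
eef_rot: [[-0.992, 0.13, 0.003], [0.13, 0.992, -0.002], [-0.003, -0.001, -1.0]]
wrist_force: [-0.4, 0.2, -1.1]
gripper_width: 0.0514
finger_force: 0.0
```

Run:
```python
from h import *
chk("squeegee_medium",cam="scene")
rows((559,308.7,180,181),(559,308.7,80,181))
```

```text
squeegee_medium 0.98 [277. 338.] 0.1169 [ 571.2 -309.9  113.    24.6   -5.8]
t 26.77 tcp [ 567.3 -307.7  180.9] yaw 172.56 F [ 0.2 -0.7 -1.1] w 0.0514
[ 8.81 61.01  0.17] [ 0.07 -0.14 -8.44]
[ 8.79 61.   10.17] [ 0.07 -0.14 -8.44]
```

{"name": "play_rows", "arguments": {
  "steps": [
    [0.6,[0.9,6.2,0],[0,0,-1]],
    [0.6,[1.8,12.4,0],[0,0,-2]],
    [0.6,[2.7,18.5,0],[0,0,-3]],
    [0.6,[3.6,24.6,0],[0,0,-4]],
    [0.6,[4.5,30.7,0],[0,0,-5]],
    [0.6,[5.4,36.8,0],[0,0,-6]],
    [0.6,[6.3,42.9,0],[0,0,-7]],
    [0.6,[7.1,49,0],[0,0,-8.4]]
  ]
}}

```text
time_s: 27.78
tool_pos: [0.5596, 0.1889, 0.1801]
eef_rot: [[-1.0, -0.017, -0.004], [-0.017, 1.0, -0.001], [0.004, -0.001, -1.0]]
wrist_force: [0.0, -0.2, 0.4]
gripper_width: 0.051
finger_force: 0.0
```

Run:
```python
from h import *
rows((559,308.7,180,181))
```

```text
t 27.77 tcp [559.6 188.9 180.1] yaw 180.99 F [ 0.  -0.2  0.4] w 0.051
[-0.14 11.98 -0.  ] [-0.06 -0.22 -0.01]
```

{"name": "play_rows", "arguments": {
  "steps": [
    [0.6,[0,5,0],[0,0,0]],
    [0.6,[-0.1,9,0],[0,0,0]],
    [0.6,[-0.1,11.5,0],[0,0,0]],
    [0.6,[-0.1,12.1,0],[0,0,0]],
    [0.6,[-0.1,12.1,0],[0,0,0]],
    [0.6,[-0.1,12.1,0],[0,0,0]],
    [0.6,[-0.1,12.1,0],[0,0,0]]
  ]
}}

```text
time_s: 28.65
tool_pos: [0.5602, 0.307, 0.1833]
eef_rot: [[-1.0, -0.015, 0.001], [-0.015, 1.0, 0.0], [-0.001, -0.0, -1.0]]
wrist_force: [1.0, 1.2, 0.7]
gripper_width: 0.0512
finger_force: 0.0
```

Run:
```python
from h import *
rows((559,308.7,80,181))
```

```text
t 28.65 tcp [560.2 307.  183.3] yaw 180.87 F [1.  1.2 0.7] w 0.0512
[ 0.12  0.17 10.33] [-0.    0.03 -0.13]
```

{"name": "play_rows", "arguments": {
  "steps": [
    [0.6,[0.1,0.15,3],[0,0,0]],
    [0.6,[0.1,0.15,6],[0,0,0]],
    [0.6,[0.1,0.15,9],[0,0,0]],
    [0.6,[0.1,0.15,10.1],[0,0,0]],
    [0.6,[0.1,0.15,10.1],[0,0,0]],
    [0,[0.1,0.15,10.1],[0,0,0]],
    [0,[0.1,0.15,10.1],[0,0,0]],
    [0,[0.1,0.15,10.1],[0,0,0]]
  ]
}}

```text
time_s: 29.65
tool_pos: [0.5596, 0.3099, 0.0841]
eef_rot: [[-1.0, -0.017, 0.003], [-0.017, 1.0, 0.001], [-0.003, 0.001, -1.0]]
wrist_force: [0.2, -0.1, 6.4]
gripper_width: 0.0235
finger_force: 59.1
```

{"name": "play_rows", "arguments": {
  "steps": [
    [0,[0,0,0],[0,0,0]],
    [0,[0,0,0],[0,0,0]]
  ]
}}

```text
time_s: 29.9
tool_pos: [0.5597, 0.3099, 0.0841]
eef_rot: [[-1.0, -0.017, 0.003], [-0.017, 1.0, 0.001], [-0.003, 0.001, -1.0]]
wrist_force: [0.3, -0.8, 5.6]
gripper_width: 0.0233
finger_force: 59.1
```

Run:
```python
from h import *
rows((593.5,-112.8,200,172.6))
```

```text
t 29.9 tcp [559.7 309.9  84.1] yaw 180.95 F [ 0.3 -0.8  5.6] w 0.0233
[ -2.72 -42.31 -11.63] [0.08 0.17 8.35]
```

{"name": "play_rows", "arguments": {
  "steps": [
    [0,[0,0,-2],[0,0,0]],
    [0,[0,0,-5],[0,0,0]],
    [0,[0,0,-9],[0,0,0]],
    [0,[0,-2,-11.6],[0,0,0]],
    [0,[-0.4,-6,-11.6],[0,0,2]],
    [0,[-0.7,-11,-11.6],[0,0,4]],
    [0,[-1.1,-16,-11.6],[0,0,6]],
    [0,[-1.4,-21,-11.6],[0,0,8.4]]
  ]
}}

```text
time_s: 30.9
tool_pos: [0.5761, 0.0984, 0.1987]
eef_rot: [[-0.991, 0.13, 0.0], [0.13, 0.991, 0.0], [-0.0, 0.0, -1.0]]
wrist_force: [0.6, -0.2, -2.3]
gripper_width: 0.0231
finger_force: 59.1
```

Run:
```python
from h import *
rows((594,-112.8,200,172.6))
```

```text
t 30.9 tcp [576.1  98.4 198.7] yaw 172.5 F [ 0.6 -0.2 -2.3] w 0.0231
[ -4.53 -20.71  -0.13] [ 0.    0.01 -0.1 ]
```

{"name": "play_rows", "arguments": {
  "steps": [
    [0,[-1.1,-5,0],[0,0,0]],
    [0,[-2.2,-10,0],[0,0,0]],
    [0,[-3.3,-15,0],[0,0,0]],
    [0,[-4.3,-19,0],[0,0,0]],
    [0,[-4.5,-20.6,0],[0,0,0]],
    [0,[-4.5,-20.7,2],[0,0,0]],
    [0,[-4.5,-20.7,5],[0,0,0]],
    [0,[-4.5,-20.7,8],[0,0,0]]
  ]
}}

```text
time_s: 31.9
tool_pos: [0.5937, -0.1092, 0.1158]
eef_rot: [[-0.992, 0.128, -0.001], [0.128, 0.992, 0.001], [0.001, 0.001, -1.0]]
wrist_force: [0.2, 0.3, -2.0]
gripper_width: 0.0233
finger_force: 59.3
```

{"name": "play_rows", "arguments": {
  "steps": [
    [0,[0,0,0],[0,0,0]],
    [0,[0,0,0],[0,0,0]],
    [0,[0,0,0],[0,0,0]],
    [0,[0,0,0],[0,0,0]]
  ]
}}

```text
time_s: 32.4
tool_pos: [0.5947, -0.1112, 0.1194]
eef_rot: [[-0.992, 0.129, 0.002], [0.129, 0.992, -0.0], [-0.002, -0.0, -1.0]]
wrist_force: [0.7, 0.3, -1.1]
gripper_width: 0.0234
finger_force: 59.2
```

Run:
```python
from h import *
rows((594,-112.6,76,172.6))
```

```text
t 32.4 tcp [ 594.7 -111.2  119.4] yaw 172.57 F [ 0.7  0.3 -1.1] w 0.0234
[ 0.06 -0.15  4.34] [-0.01  0.13 -0.03]
```

{"name": "play_rows", "arguments": {
  "steps": [
    [0,[0.05,-0.15,0.8],[0,0,0]],
    [0,[0.05,-0.15,1.7],[0,0,0]],
    [0,[0.05,-0.15,2.5],[0,0,0]],
    [0,[0.05,-0.15,3.3],[0,0,0]],
    [0,[0.05,-0.15,3.8],[0,0,0]],
    [0,[0.05,-0.15,4],[0,0,0]],
    [0,[0.05,-0.15,4],[0,0,0]],
    [0,[0.05,-0.15,4],[0,0,0]]
  ]
}}

```text
time_s: 33.4
tool_pos: [0.5936, -0.1127, 0.0784]
eef_rot: [[-0.992, 0.13, 0.001], [0.13, 0.992, -0.0], [-0.001, -0.0, -1.0]]
wrist_force: [0.2, 0.2, -1.7]
gripper_width: 0.0237
finger_force: 59.2
```

{"name": "play_rows", "arguments": {
  "steps": [
    [0,[0,0,0.1],[0,0,0]],
    [0,[0,0,0.15],[0,0,0]],
    [0,[0,0,0.15],[0,0,0]]
  ]
}}

```text
time_s: 33.78
tool_pos: [0.5934, -0.1127, 0.0764]
eef_rot: [[-0.992, 0.13, -0.0], [0.13, 0.992, -0.0], [0.0, -0.0, -1.0]]
wrist_force: [-0.2, -0.0, -2.0]
gripper_width: 0.0234
finger_force: 59.2
```

{"name": "play_rows", "arguments": {
  "steps": [
    [0,[0,0,0.05],[0,0,0]],
    [0,[0,0,0.1],[0,0,0]],
    [0,[0,0,0.1],[0,0,0]]
  ]
}}

```text
time_s: 34.15
tool_pos: [0.5935, -0.1127, 0.0762]
eef_rot: [[-0.992, 0.13, 0.001], [0.13, 0.992, -0.0], [-0.001, -0.0, -1.0]]
wrist_force: [-2.1, 0.6, 3.3]
gripper_width: 0.023
finger_force: 59.7
```

Seated; release, lift and retreat toward the rack side.

{"name": "play_rows", "arguments": {
  "steps": [
    [0.3,[0,0,0],[0,0,0]],
    [0.6,[0,0,0],[0,0,0]],
    [0.6,[0,0,0],[0,0,0]],
    [0.6,[0,0,0],[0,0,0]],
    [0.6,[0,0,-4],[0,0,0]],
    [0.6,[0,0,-9],[0,0,0]],
    [0.6,[0,0,-12],[0,0,0]],
    [0.6,[0,0,-12],[0,0,0]]
  ]
}}

```text
time_s: 35.15
tool_pos: [0.5947, -0.113, 0.1993]
eef_rot: [[-0.992, 0.13, 0.006], [0.129, 0.992, -0.002], [-0.006, -0.001, -1.0]]
wrist_force: [-0.2, -0.3, -0.3]
gripper_width: 0.0514
finger_force: 0.0
```

{"name": "play_rows", "arguments": {
  "steps": [
    [0.6,[0,5,-2],[0,0,0]],
    [0.6,[0,10,-2],[0,0,0]],
    [0.6,[0,15,-2],[0,0,0]],
    [0.6,[0,20,-2],[0,0,0]],
    [0.6,[0,25,-2],[0,0,0]],
    [0.6,[0,29,-2],[0,0,0]],
    [0.6,[0,29,-2],[0,0,0]],
    [0.6,[0,29,-2],[0,0,0]]
  ]
}}

```text
time_s: 36.15
tool_pos: [0.6306, 0.1745, 0.2138]
eef_rot: [[-0.992, 0.129, -0.002], [0.129, 0.992, -0.001], [0.002, -0.001, -1.0]]
wrist_force: [0.3, -0.4, 1.2]
gripper_width: 0.0513
finger_force: 0.0
```

Run:
```python
from h import *
p=chk("squeegee_short","squeegee_medium","squeegee_long","squeegee_longest","ink_tin","ink_jar")
cv2.imwrite("pics/t3.png",p[:,:,::-1])
p=chk("squeegee_short","squeegee_medium","squeegee_long","squeegee_longest","ink_tin","ink_jar",cam="scene")
cv2.imwrite("pics/s3.png",cv2.resize(p[180:,150:450,::-1],None,fx=2.5,fy=2.5))
rows()
```

```text
squeegee_short 0.88 [364. 163.] 0.1196 [ 593.2 -113.    88.3   23.7   -7.3]
squeegee_short 0.77 [194. 270.] 0.0882 [314.7 329.8  87.2  23.4 -68.6]
squeegee_medium 0.98 [438. 172.] 0.1199 [ 568.7 -307.9  117.3   23.8   -7.3]
squeegee_long 0.63 [414. 167.] 0.1202 [ 567.9 -242.   140.3   23.5   -7.5]
squeegee_long 0.17 [404. 184.] 0.0776 [ 568.3 -229.2  166.3   39.     3.3]
squeegee_longest 0.92 [388. 168.] 0.1201 [ 578.  -176.6  169.7   23.3   -7.3]
squeegee_longest 0.18 [432. 182.] 0.0776 [ 566.1 -307.9  137.3   39.3   -6.8]
ink_tin 0.7 [380. 178.] 0.0778 [ 578.2 -177.1  195.5   40.9   -7.1]
ink_tin 0.54 [322. 171.] 0.0595 [ 5.775e+02 -9.000e-01  4.630e+01  4.500e+01 -2.000e-01]
ink_jar 0.65 [322. 214.] 0.0699 [460.   -1.8  40.   39.8 -26.3]
squeegee_short 0.7 [334. 249.] 0.1171 [ 594.5 -114.7   87.3   23.6   -6.5]
squeegee_short 0.49 [277. 358.] 0.0751 [ 567.7 -309.2  139.9   40.9   -6.8]
squeegee_medium 0.84 [272. 337.] 0.117 [ 570.1 -309.4  115.5   22.8   -7.1]
squeegee_long 0.59 [293. 301.] 0.117 [ 571.  -243.9  142.9   23.2   -8.1]
squeegee_longest 0.74 [313. 277.] 0.1169 [ 580.2 -177.5  171.6   24.1   -7.6]
ink_tin 0.71 [350. 226.] 0.056 [577.7  -0.7  45.9  45.4  46.1]
ink_jar 0.89 [298. 206.] 0.0654 [460.5  -2.   42.7  41.   60.4]
t 36.85 tcp [631.  174.9 215.5] yaw 172.56 F [-0.1 -0.7  0.1] w 0.0513
```

View pics/s3.png

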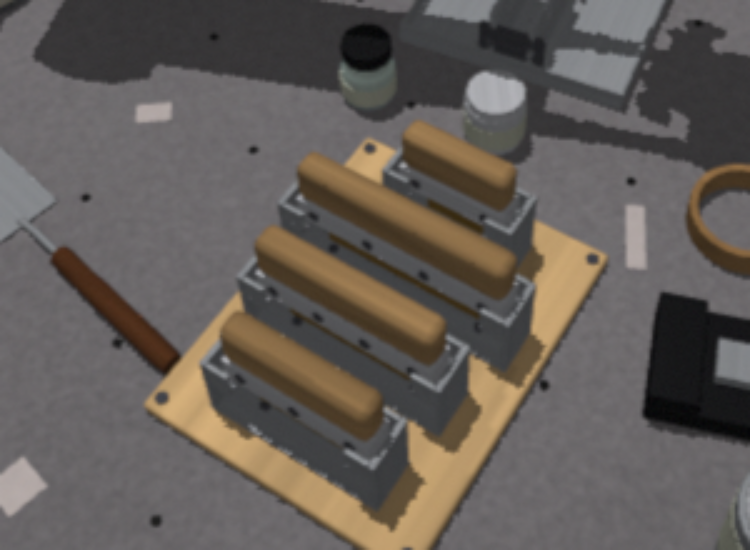

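The crop shows all four squeegees seated in their holders, grips up: short (460,165), longest (405,225), long (350,290) and medium (300,370). The tin (495,110) and jar (367,65) haven't moved.

```bash
python3 -c "
from rig import order; print(order.close_job())"
```

```text
the job is handed in; nothing more can be done
None
```

All four squeegees are seated grip-up in their matching holders, the ink tin and jar have not moved, and the job was handed in at about 37 s of the 115 s allowed; no verdict came back.

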